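# Seat the copper plate in the corner fence and close the dog

## Robot

A 6-joint arm with a two-finger parallel gripper is mounted at the origin on the work surface. World frame = base frame: x ahead of the robot, y to its left, z up, the work surface at z = 0. Lengths are in m, angles in rad, forces in N, time in s.
With the tool pointing down it reaches from about 0.375 to 0.9 m from the base axis. Payload 3.1 kg.
Tool frame: the origin (TCP) lies at the centre of the arm's flange, where the gripper is bolted on; the fingertips stand 173 mm ahead of it and the grasp point (between the pads) lies 155 mm ahead of it; z points along the fingers, y is the line along which they close (so a half turn about z gives the same grasp; the last joint's range is limited). The gripper opens to 85 mm and grips with 20 to 120 N. Pads are 22 mm wide; open, the fingers measure 114 mm over their backs; the gripper's body (76 mm by 85 mm) begins 54 mm behind the grasp point. The pads swing forward as they close: fully open they stand 13 mm farther back than shut.
Start: joints at [-1.315, 0.527, 1.433, -0, 1.181, -0.178], TCP at [0.263, -0.567, 0.405] pointing down, gripper open.
Joint ranges: [-3.08, 3.08], [-0.75, 2.2], [0.22, 2.44], [-1.43, 4.57], [0, 2.65], [-2.85, 2.85]. Speed limits (rad/s): [2.79, 2.79, 3.14, 3.14, 3.14, 3.14].

## Interface

Orientations are given as a unit quaternion [x, y, z, w].
In Python, from station import * gives the robot as it stands.
- The arm moves only by the shell command python3 -m jog 'ROWS' [OPENING] [FORCE]. ROWS is a JSON object of lists of equal length, an entry for each row: "linear": the shift along the world's x, y, z in mm, a list of three; "turn": the turn about the world's z in units of 5 degrees (1.0 is 5 degrees). A call has 1 to 12 rows; each row shifts and turns the commanded pose from where the row before left it; what a row does not reach is not made up. A row lasts 1/8 s, in which the tool goes at most 62.5 mm and 10.7 degrees, less where a joint would pass 70% of its speed; a pose out of reach is approached as far as the arm can. A call is refused whole if a number of a shift passes 62.5 or a number of a turn 1, either way. A call with a gripper value outside its range is refused whole. OPENING is the opening, from 0 (shut) to 1 (fully open), set as the call begins (- or left out, the last holds). The fingers move at their own pace and stop on an object; FORCE is the grip in N (left out, the last holds). Time passes only in rows, so rows that do not move let the fingers close. It gives the time, the measured TCP pose, the force, the opening and the grip force at its end, in the units of the state.
- sense(): the state, without advancing time (a new reading comes with each control period).
- snapshot(name): name is "scene" or "top"; returns the picture (384x512x3 uint8, red, green, blue); there is no depth.
- get_calibration(name): a dict with "fx", "fy", "cx", "cy" (pixels), "world_to_cam" (4x4, takes a point from world to camera coordinates). Camera axes: x right, y down, z forward; pixel columns grow to the right and rows downward; lengths in m; the calibration is good to about 2 mm. A picture is of the moment at which its call begins. get_calibration takes no time and is no camera call.
- sign_off(): hands the job in; it is judged then, once.
The state is a dict: "t": time; "q": joint angles; "qd": joint speeds; "tau": joint torques, N m; "tcp_pos": TCP position; "tool_rot": TCP orientation; "force": force on the tool from outside, world axes, zero at the start; "ft_torque": the same for the moment, N m; "finger_gap": opening from 0.0 (shut) to 1.0 (fully open); "gripper_force": force on a finger pad.
Only numpy, scipy, OpenCV 4.12 (cv2) and the standard library are available. Lean on these libraries where they do the work, as an engineer would, in place of code of your own. Each camera call takes 0.05 s, during which the arm holds its last target. There are 200 camera calls.

## Task

Push the round copper plate along the bench into the corner of the wooden fence, so that its edge rests against both battens, and then push the blue sliding dog up against its edge so that the plate is held for chasing. Push it flat along the bench without lifting or tipping it, and leave the other things on the bench where they are. Take the arm clear at the end.

Things in the scene. Friction and masses are not known exactly. Their poses are not given: they have to be found in the camera images.
- plate: Round copper plate with engraved rings on a brown wooden backing disc, loose on the bench: 110 mm diameter, 22 mm thick in all, upright edge, 0.4 to 0.8 kg. Origin: centre of the underside.
- fence: L-shaped fence of two pale wooden battens fixed to the bench, 26 mm high, 25 mm thick; level, yaw varies. Origin: on the bench, where the plate's centre lies when its edge touches both battens. Far batten: along y, inner face at x = +55 mm, from y = -265 to +80 mm. Side batten: along x, inner face at y = +55 mm, from x = -160 mm to the far batten. The plate comes in from -x.
- dog (a joint): Slide of the blue steel dog on the far batten, in metres, 0 (open) to 0.104; it grows as the dog moves along the fence's +y, towards the side batten. At 0.100 it just touches the plate if that is in the corner. Starts between 0 and 0.04; about 2.5 N of friction, no spring, stays where it is left.
- dog_push (a point): Where to push the dog: on the face of its arm that looks to the fence's -y, 14 mm above the bench. The arm is a level bar along the fence's x, 16 mm thick in y, 4 to 24 mm above the bench, from 20 mm on the -x side of this point to 52 mm on the +x side. Beyond 44 mm on the +x side it rises to 47 mm as a saddle over the batten.
- cup: Small open copper cup, 60 mm wide, 55 mm high; bystander near the fence. Origin: centre of underside.
- tea_glass: Amber tea glass, 56 mm wide, 60 mm high; bystander near the fence. Origin: centre of underside.
- bottle: Clear water bottle with blue label and cap, 64 mm wide, 200 mm high; bystander at the left. Origin: centre of underside.
- mallet: Wooden mallet lying at the right, 250 mm long (handle towards its own -x), 100 mm wide head, 60 mm high; bystander. Origin: under the middle of its length.
- punch_bowl: Copper bowl full of dark steel punches, 120 mm wide, 33 mm high, at the right; bystander. Origin: centre of underside.
- punch: Bare steel chasing punch lying flat at the left, 110 x 10 x 10 mm (long along its x); bystander. Origin: centre of underside.
There are look-alikes about, which are no part of the job. Leave any green or purple look-alike of the plate alone.

How it is judged:
On the way, in this order (a step that is already met when the one before it is completed fails the run):
1. the plate rests in the corner against both battens, the dog still open (x of plate in the frame of fence between -0.004 and 0.004 m and y of plate in the frame of fence between -0.004 and 0.004 m and height (world z) of plate below 0.004 m and value of joint dog below 0.09 m), for 0.2 s.
2. the dog is closed against the seated plate (x of plate in the frame of fence between -0.004 and 0.004 m and y of plate in the frame of fence between -0.004 and 0.004 m and height (world z) of plate below 0.004 m and value of joint dog above 0.096 m), for 0.2 s.
At the end, for the whole second after the job is handed in: The plate lies flat and at rest in the corner, within 4 mm of touching both battens; the dog is closed to within 4 mm of the plate's edge (slide above 0.096); no other thing has moved more than 20 mm (all of step 2 and angle between plate's own z axis and vertical below 0.05 rad and linear speed of plate below 0.01 m/s and distance of each of cup, tea_glass, bottle, mallet, punch_bowl, punch from where it was at the start of the episode below 0.02 m).
It fails at once if the plate is lifted more than 8 mm or tipped more than 0.12 rad (height (world z) of plate above 0.008 m or angle between plate's own z axis and vertical above 0.12 rad).
It fails at once if another thing is moved more than 20 mm (distance of any of cup, tea_glass, bottle, mallet, punch_bowl, punch from where it was at the start of the episode above 0.02 m).
It also fails if it takes over 61 s, if anything falls off the work surface, if the arm or the gripper's body presses on something with over 40 N, if the wrist force passes 120 N, or if a joint passes its speed limit or range.

## Working session

There is one attempt and no reset: what is moved stays moved. The work goes in short steps, Python scripts to look and compute and a shell command to move; the robot and the scene stay as the last step left them, time stands still between calls to the robot, and variables do not carry over. Pictures are saved under pics/ and viewed, at most 10 in all, crops included, and the job is handed in when it is done.

```bash
mkdir -p pics
python3 - <<'E'
from station import *
import cv2
for n in("scene","top"):
    im=snapshot(n); cv2.imwrite(f"pics/{n}0.png",im[...,::-1]); c=get_calibration(n); print(n,c)
s=sense();print(s['t'],s['tcp_pos'],s['tool_rot'],s['force'],s['finger_gap'])
E
```

```text
scene {'fx': 424.50440208084154, 'fy': 424.50440208084154, 'cx': 257.04924278262325, 'cy': 192.26281460410712, 'world_to_cam': array([[-0.72371842,  0.69007839, -0.00484505,  0.37710865],
       [ 0.41887394,  0.43369202, -0.79778183, -0.17374007],
       [-0.54843074, -0.57939887, -0.60292676,  1.41317982],
       [ 0.        ,  0.        ,  0.        ,  1.        ]])}
top {'fx': 438.9423405596, 'fy': 438.9423405596, 'cx': 257.75470080117645, 'cy': 194.612539814995, 'world_to_cam': array([[-0.00420631, -0.99996119, -0.00774149,  0.01306973],
       [-0.99809127,  0.00467518, -0.06157887,  0.51673873],
       [ 0.06161267,  0.00746769, -0.9980722 ,  1.23797006],
       [ 0.        ,  0.        ,  0.        ,  1.        ]])}
0.1 [ 0.2632045  -0.56653718  0.40381013] [ 9.76464928e-01  2.15673926e-01 -3.81935252e-05 -1.00063089e-03] [ 0.63452761  0.37644669 -0.12495513] 0.9995159943184437
```

View pics/top0.png

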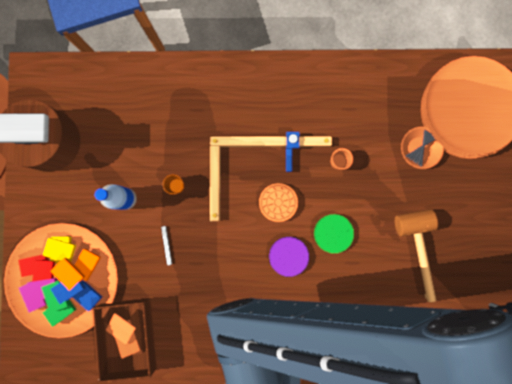

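View pics/scene0.png

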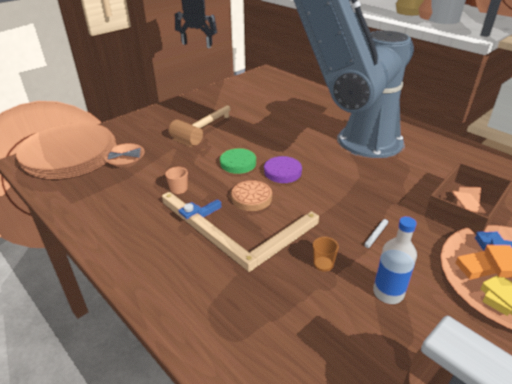

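The top view shows the plate at (278,202), the fence corner at (214,140), the dog's arm from about (292,138) to (289,170), the cup at (342,159), the glass at (173,185), and the purple and green look-alikes at (289,256) and (334,233). Next I measure them.

```bash
cat > h.py <<'E'
from station import *
import cv2, numpy as np
def ray(n,uv,z):
    c=get_calibration(n); W=c["world_to_cam"]; R,t=W[:3,:3],W[:3,3]
    o=-R.T@t; uv=np.atleast_2d(uv).astype(float)
    d=np.c_[(uv[:,0]-c["cx"])/c["fx"],(uv[:,1]-c["cy"])/c["fy"],np.ones(len(uv))]@R
    return o+d*((z-o[2])/d[:,2])[:,None]
def hsv(im): return cv2.cvtColor(im,cv2.COLOR_RGB2HSV)
def big(m,box):
    k=np.zeros_like(m); x0,y0,x1,y1=box; k[y0:y1,x0:x1]=m[y0:y1,x0:x1]
    cs,_=cv2.findContours(k,cv2.RETR_EXTERNAL,cv2.CHAIN_APPROX_NONE)
    return max(cs,key=cv2.contourArea)[:,0]
def plate(im,box):
    m=cv2.inRange(hsv(im),(5,90,150),(20,215,255))
    p=ray("top",big(m,box),.022)[:,:2].astype(np.float32)
    return cv2.minEnclosingCircle(p), cv2.fitEllipse(p)
E
python3 - <<'E'
from h import *
im=snapshot("top");H=hsv(im)
for u,v in[(278,202),(270,195),(250,141),(214,180),(289,160),(278,230),(250,180)]:print(u,v,H[v,u])
print(plate(im,(250,178,305,228)))
b=cv2.inRange(H,(100,120,60),(125,255,255));c=big(b,(270,120,310,180))
print("dog",c.min(0),c.max(0),ray("top",cv2.boxPoints(cv2.minAreaRect(c)),.024)[:,:2])
f=cv2.inRange(H,(12,50,170),(28,170,255))
def line(box,a):
    x0,y0,x1,y1=box;k=np.argwhere(f[y0:y1,x0:x1]>0)[:,::-1]+[x0,y0]
    p=ray("top",k,.026)[:,:2];l=cv2.fitLine(p.astype(np.float32),cv2.DIST_HUBER,0,.01,.01).ravel();return l,len(k),np.ptp(p,0)
far=line((222,130,284,153),0);side=line((203,152,226,212),0);print(far,side)
cv2.imwrite("pics/crop1.png",cv2.resize(im[110:280,160:370],None,fx=3.5,fy=3.5,interpolation=cv2.INTER_CUBIC)[...,::-1])
E
```

```text
278 202 [ 16 152 254]
270 195 [ 15 156 253]
250 141 [ 23 102 253]
214 180 [ 21 111 251]
289 160 [108 201 188]
278 230 [ 10 180 149]
250 180 [ 10 181 124]
(((0.4935756027698517, -0.04575411230325699), 0.05806783214211464), ((0.4938753545284271, -0.04558609798550606), (0.11193190515041351, 0.11275997757911682), 79.87503814697266))
dog [286 140] [298 171] [[ 0.58444868 -0.06252013]
 [ 0.67272245 -0.07296703]
 [ 0.66873052 -0.10679421]
 [ 0.58050871 -0.096207  ]]
(array([0.00570826, 0.9999837 , 0.67107654, 0.0250696 ], dtype=float32), 620, array([0.0269331 , 0.17433696])) (array([ 0.99992293, -0.01241496,  0.55560285,  0.13488787], dtype=float32), 617, array([0.16839944, 0.02868491]))
```

View pics/crop1.png

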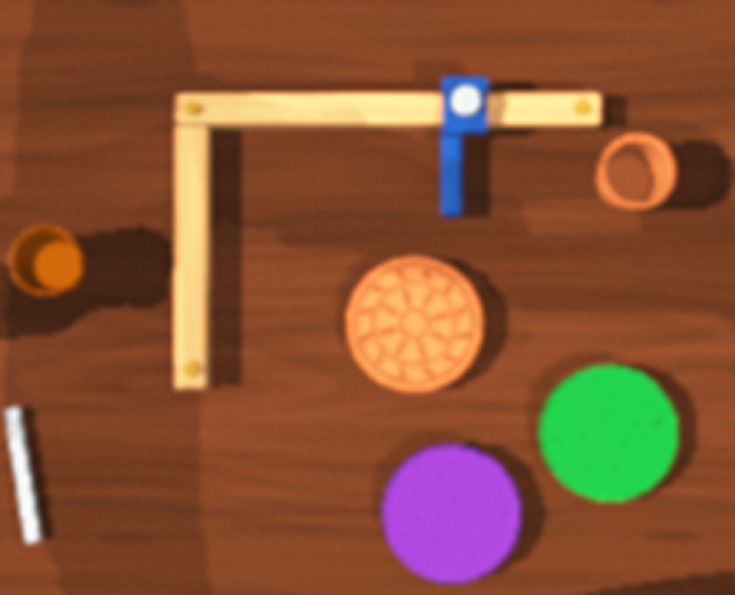

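The crop shows the plate, with the dog open to its upper right (slide about 0.018). The fence's yaw is about -0.6° and its origin is about (0.6035, 0.067). The plate is at (0.494, -0.046) and its fitted diameter is 112 mm, which matches.

The plan is to push diagonally with the open gripper as a two-point cradle. That path stays clear of the dog. Then I shut the fingers and push the dog.

```bash
python3 -m jog '{"linear":[[16,40,0],[16,40,0],[16,40,0],[16,40,0],[16,40,0],[16,40,0],[16,40,0],[16,40,0],[16,40,0],[16,40,0],[15,40,0],[15,40,0]],"turn":[0.34,0.34,0.34,0.34,0.34,0.34,0.34,0.34,0.34,0.34,0.34,0.34]}' 1 && python3 -m jog '{"linear":[[0,0,-40],[0,0,-40],[0,0,-40],[0,0,-40],[0,0,-40],[0,0,0],[0,0,0]],"turn":[0,0,0,0,0,0,0]}'
python3 - <<'E'
from h import *
im=snapshot("scene");print(sense()["tcp_pos"],sense()["tool_rot"],sense()["force"])
cv2.imwrite("pics/s2.png",cv2.resize(im[90:270,150:360],None,fx=3.5,fy=3.3)[...,::-1])
E
```

```text
t: 1.65
tcp_pos: [0.4536, -0.0854, 0.4047]
tool_rot: [0.923, 0.386, -0.0, -0.0]
force: [0.6, -0.6, -0.9]
finger_gap: 1.0
gripper_force: 0.0
t: 2.52
tcp_pos: [0.4536, -0.0869, 0.2054]
tool_rot: [0.923, 0.385, 0.0, 0.0]
force: [0.5, 0.0, 1.0]
finger_gap: 0.997
gripper_force: 0.0
[ 0.453772   -0.08700868  0.20597571] [9.22823158e-01 3.85221910e-01 8.26611328e-04 9.03504844e-04] [ 0.44884181 -0.43385038  0.46621365]
```

View pics/s2.png

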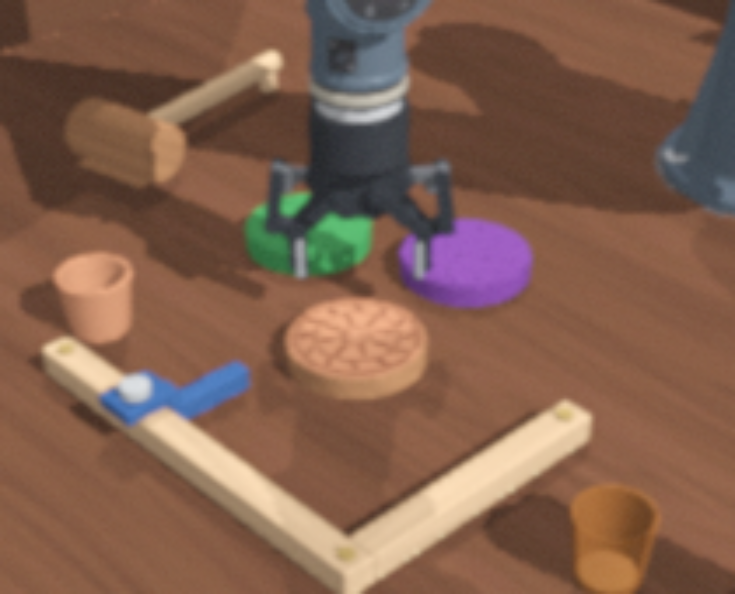

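The view shows the open fingers behind the plate. Their tips are at crop (300,277) and (420,277), about 45 mm up, so the open tips stand about 160 mm ahead of the TCP. I lower to about 8 mm clearance.

```bash
python3 -m jog '{"linear":[[0,0,-12],[0,0,-12],[0,0,-10],[0,0,-3],[0,0,0],[0,0,0]],"turn":[0,0,0,0,0,0]}' && python3 -m jog '{"linear":[[5,5,0],[5,5,0],[5,5,0],[5,5,0],[5,5,0],[5,5,0],[0,0,0]],"turn":[0,0,0,0,0,0,0]}'
python3 - <<'E'
from h import *
im=snapshot("top");cv2.imwrite("pics/t3.png",cv2.resize(im[110:280,160:370],None,fx=3.5,fy=3.5)[...,::-1])
E
```

```text
t: 3.32
tcp_pos: [0.4533, -0.0868, 0.1678]
tool_rot: [0.923, 0.385, 0.0, 0.0]
force: [1.0, -0.3, 0.7]
finger_gap: 0.999
gripper_force: 0.0
t: 4.2
tcp_pos: [0.4837, -0.0562, 0.1677]
tool_rot: [0.923, 0.385, 0.0, 0.0]
force: [-0.8, 0.2, 0.9]
finger_gap: 0.999
gripper_force: 0.2
```

View pics/t3.png

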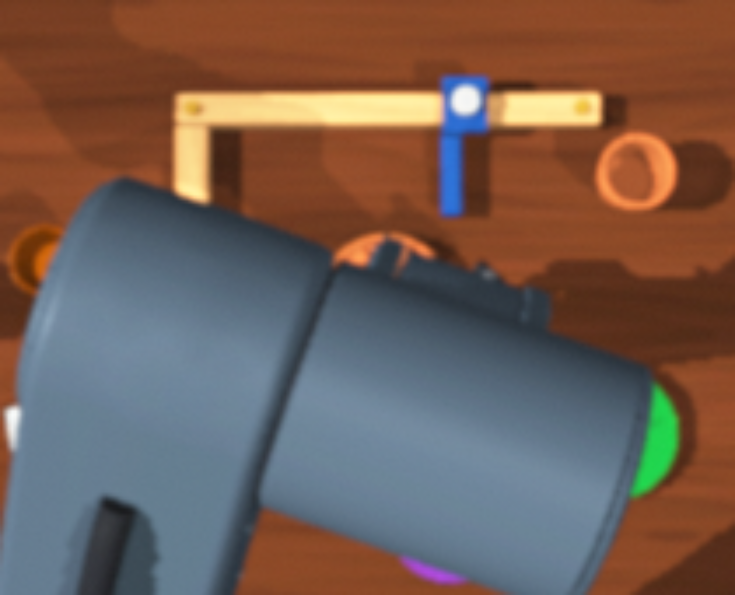

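The plate has moved about 16 mm and sits in the cradle (top arc at crop v=235), with the dog untouched. I go on towards the corner.

```bash
python3 -m jog '{"linear":[[7,7,0],[7,7,0],[7,7,0],[7,7,0],[7,7,0],[7,7,0],[7,7,0],[7,7,0],[7,7,0],[7,7,0],[6,7,0],[0,0,0]],"turn":[0,0,0,0,0,0,0,0,0,0,0,0]}'
python3 - <<'E'
from h import *
im=snapshot("scene")
cv2.imwrite("pics/s4.png",cv2.resize(im[130:280,160:360],None,fx=4,fy=4,interpolation=cv2.INTER_CUBIC)[...,::-1])
E
```

```text
t: 5.75
tcp_pos: [0.5601, 0.0209, 0.1678]
tool_rot: [0.923, 0.385, 0.001, 0.0]
force: [-0.1, 0.6, 0.0]
finger_gap: 1.0
gripper_force: 0.0
```

View pics/s4.png

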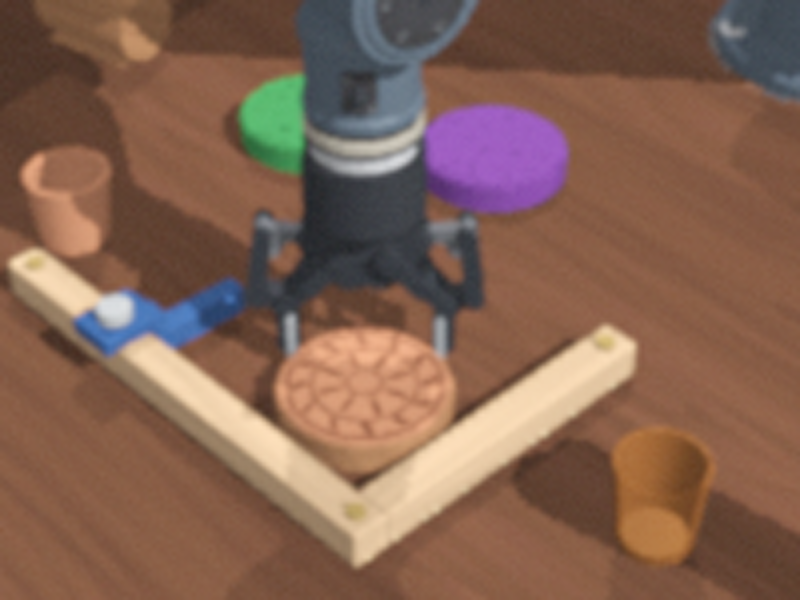

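The plate is cradled by both fingers and about 2 cm short of the corner (its centre at crop (367,388)). I push slowly until the force rises.

```bash
python3 -m jog '{"linear":[[3,3,0],[3,3,0],[3,3,0],[2,2,0],[0,0,0]],"turn":[0,0,0,0,0]}'; python3 -m jog '{"linear":[[1,1,0],[1,1,0],[1,1,0],[0,0,0]],"turn":[0,0,0,0]}'
cat >> h.py <<'E'
def plate_s(im):
    m=cv2.inRange(hsv(im),(3,60,120),(20,255,255)); return m
E
python3 - <<'E'
from h import *
im=snapshot("scene")
cv2.imwrite("pics/s5.png",cv2.resize(im[150:280,180:340],None,fx=4.6,fy=4.6,interpolation=cv2.INTER_CUBIC)[...,::-1])
E
```

```text
t: 6.42
tcp_pos: [0.5705, 0.0314, 0.1677]
tool_rot: [0.923, 0.385, 0.0, 0.0]
force: [-0.6, 0.0, 0.5]
finger_gap: 0.999
gripper_force: 1.0
t: 6.92
tcp_pos: [0.5734, 0.0343, 0.1677]
tool_rot: [0.923, 0.385, 0.0, -0.0]
force: [-2.1, -1.4, 1.3]
finger_gap: 1.003
gripper_force: 1.3
```

View pics/s5.png

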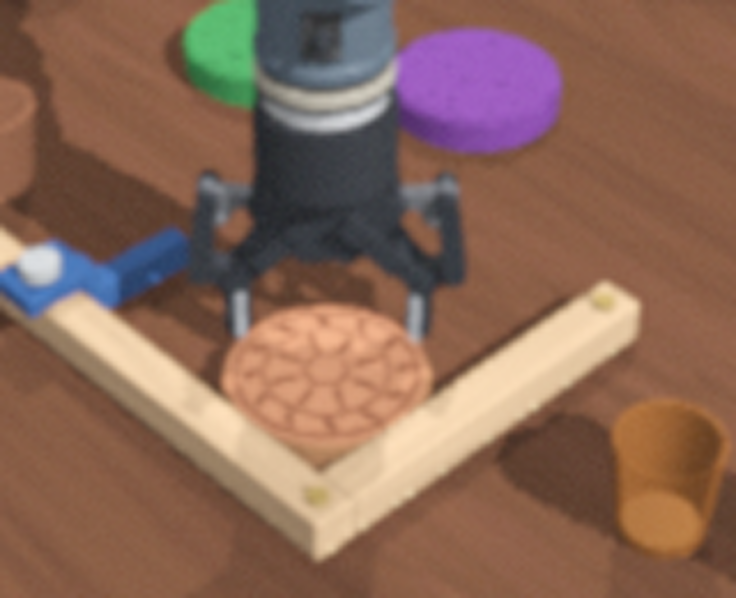

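The plate is just about at both battens (its centre at crop (325,375)), but the force is still low. I push on until it rises clearly.

```bash
python3 -m jog '{"linear":[[1,1,0],[1,1,0],[0,0,0]],"turn":[0,0,0]}'; python3 -m jog '{"linear":[[1,1,0],[1,1,0],[0,0,0]],"turn":[0,0,0]}'
```

```text
t: 7.35
tcp_pos: [0.5745, 0.0352, 0.1676]
tool_rot: [0.923, 0.385, -0.002, 0.0]
force: [-4.8, -7.4, 2.5]
finger_gap: 1.002
gripper_force: 4.6
t: 7.72
tcp_pos: [0.5754, 0.0359, 0.1676]
tool_rot: [0.923, 0.385, -0.004, 0.0]
force: [-8.8, -14.0, 5.7]
finger_gap: 1.0
gripper_force: 8.3
```

Force rises in both x and y, so the plate is against both battens. I back off along the diagonal, rise, shut and turn the gripper, and go behind the dog.

```bash
python3 -m jog '{"linear":[[-3,-3,0],[-9,-9,0],[-9,-9,0],[-9,-9,0],[0,0,20],[0,0,40],[0,0,40],[0,0,0]],"turn":[0,0,0,0,0,0,0,0]}' && python3 -m jog '{"linear":[[5,-13,0],[5,-13,0],[5,-13,0],[5,-13,0],[5,-13,0],[5,-13,0],[5,-13,0],[5,-13,0],[5,-13,0],[5,-13,0],[5,-1,0],[0,0,0]],"turn":[0.9,0.9,0.9,0.9,0.9,0.9,0.9,0.9,0.9,0.9,0,0]}' 0
python3 - <<'E'
from h import *
im=snapshot("scene");s=sense();print(s["tcp_pos"],s["tool_rot"],s["finger_gap"])
cv2.imwrite("pics/s6.png",cv2.resize(im[130:280,150:350],None,fx=4,fy=4,interpolation=cv2.INTER_CUBIC)[...,::-1])
np.save("pics/s6.npy",im)
E
```

```text
t: 8.72
tcp_pos: [0.5481, 0.0077, 0.2706]
tool_rot: [0.923, 0.385, 0.003, 0.002]
force: [0.6, 1.2, -0.3]
finger_gap: 0.998
gripper_force: 0.0
t: 10.22
tcp_pos: [0.6021, -0.1226, 0.2669]
tool_rot: [0.706, 0.709, -0.0, -0.001]
force: [-0.5, 0.6, 0.6]
finger_gap: -0.001
gripper_force: 0.0
[ 0.60197057 -0.12237035  0.26699465] [ 7.05423589e-01  7.08785521e-01 -2.22944456e-04 -7.70959145e-04] -6.756627547823428e-05
```

View pics/s6.png

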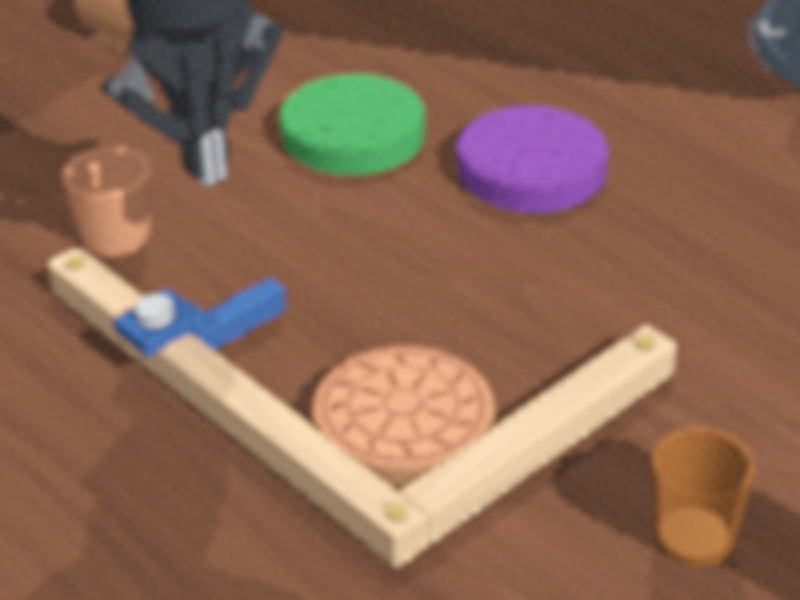

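The plate sits in the corner (its centre at crop (404,405)), the dog is still open, and the shut fingertips at (212,183) are above the gap between cup and dog. I check the plate by ray and lower.

```bash
python3 -c "
from h import *
print(ray('scene',[251,231.25],.022),ray('scene',[203,175.8],.094))
im=np.load('pics/s6.npy')
for n,(u,v),z in [('nail corner',(249,257.5),.026),('arm tip',(218,203),.024)]: print(n,ray('scene',[u,v],z))
"; python3 -m jog '{"linear":[[0,0,-25],[0,0,-25],[0,0,-20],[0,0,-10],[0,0,-5],[0,0,0],[0,0,0]],"turn":[0,0,0,0,0,0,0]}'
```

```text
[[0.60841532 0.07058329 0.022     ]] [[ 0.60693547 -0.1099066   0.094     ]]
nail corner [[0.67384321 0.13429494 0.026     ]]
arm tip [[ 0.59754054 -0.06762179  0.024     ]]
t: 11.15
tcp_pos: [0.6026, -0.1229, 0.1834]
tool_rot: [0.705, 0.709, 0.0, 0.001]
force: [0.3, -0.4, 0.0]
finger_gap: 0.003
gripper_force: 0.0
```

```bash
python3 -m jog '{"linear":[[0,8,0],[0,8,0],[0,8,0],[0,8,0],[0,8,0],[0,8,0],[0,8,0],[0,8,0],[0,8,0],[0,8,0],[0,8,0],[0,0,0]],"turn":[0,0,0,0,0,0,0,0,0,0,0,0]}'; python3 -m jog '{"linear":[[0,3,0],[0,3,0],[0,2,0],[0,2,0],[0,0,0]],"turn":[0,0,0,0,0]}'; python3 -m jog '{"linear":[[0,2,0],[0,2,0],[0,0,0]],"turn":[0,0,0]}'
```

```text
t: 12.65
tcp_pos: [0.6021, -0.0337, 0.1825]
tool_rot: [0.705, 0.709, 0.0, -0.001]
force: [-1.1, -0.5, 0.3]
finger_gap: 0.003
gripper_force: 0.0
t: 13.28
tcp_pos: [0.6021, -0.0246, 0.1825]
tool_rot: [0.705, 0.709, -0.0, -0.0]
force: [-0.1, -1.5, -0.4]
finger_gap: -0.003
gripper_force: 0.8
t: 13.65
tcp_pos: [0.6022, -0.0205, 0.1827]
tool_rot: [0.705, 0.709, -0.0, -0.0]
force: [-0.6, -2.0, -0.3]
finger_gap: 0.001
gripper_force: 0.7
```

```bash
for i in 1; do python3 -m jog '{"linear":[[0,2,0],[0,2,0],[0,0,0]],"turn":[0,0,0]}'; done; python3 -m jog '{"linear":[[0,1,0],[0,1,0],[0,0,0]],"turn":[0,0,0]}'
python3 - <<'E'
from h import *
im=snapshot("scene")
cv2.imwrite("pics/s7.png",cv2.resize(im[130:280,150:350],None,fx=4,fy=4,interpolation=cv2.INTER_CUBIC)[...,::-1])
E
```

```text
t: 14.02
tcp_pos: [0.6023, -0.0165, 0.1828]
tool_rot: [0.705, 0.709, 0.0, -0.0]
force: [-0.8, -1.4, -1.5]
finger_gap: -0.001
gripper_force: 0.7
t: 14.4
tcp_pos: [0.6023, -0.0152, 0.1828]
tool_rot: [0.705, 0.709, -0.0, 0.0]
force: [-1.2, -4.6, -0.6]
finger_gap: -0.002
gripper_force: 2.4
```

View pics/s7.png

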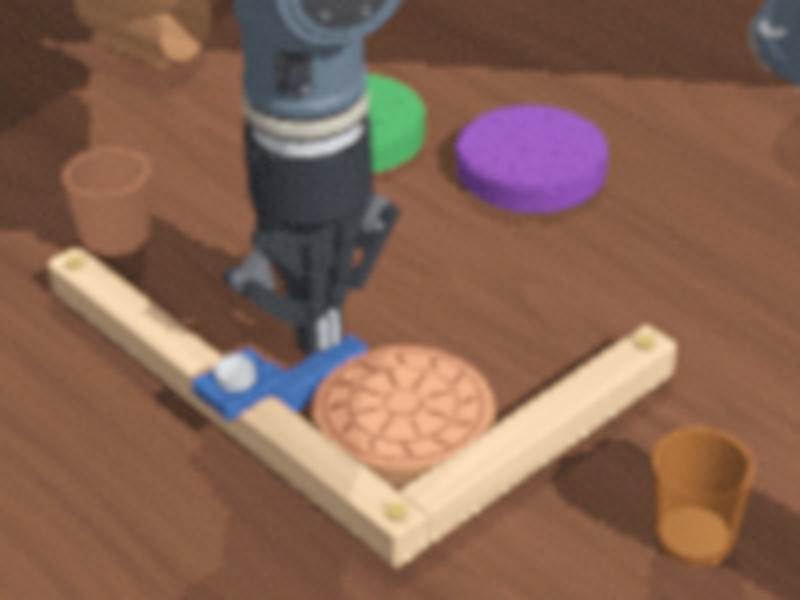

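The dog's arm now meets the plate's edge at crop (350,350) and the plate has not moved. The force begins to rise at the y I worked out for contact, so I press a little harder, then retreat.

```bash
python3 -m jog '{"linear":[[0,1,0],[0,1,0],[0,0,0],[0,0,0]],"turn":[0,0,0,0]}'; python3 -m jog '{"linear":[[0,1,0],[0,0,0],[0,0,0]],"turn":[0,0,0]}'
```

```text
t: 14.95
tcp_pos: [0.6023, -0.0147, 0.1828]
tool_rot: [0.705, 0.709, -0.001, 0.001]
force: [-2.9, -11.1, -1.3]
finger_gap: 0.002
gripper_force: 5.4
t: 15.32
tcp_pos: [0.6023, -0.0144, 0.1828]
tool_rot: [0.705, 0.71, -0.002, 0.001]
force: [-2.9, -13.9, -0.8]
finger_gap: -0.002
gripper_force: 6.9
```

```bash
python3 -m jog '{"linear":[[0,-5,0],[0,-15,0],[0,-20,0],[0,0,20],[0,0,50],[0,0,50],[0,0,50],[0,0,0]],"turn":[0,0,0,0,0,0,0,0]}' && python3 -m jog '{"linear":[[-25,-40,0],[-25,-40,0],[-25,-40,0],[-25,-40,0],[-25,-40,0],[-25,-40,0],[-25,-40,0],[-25,-40,0],[-25,-40,0],[-25,-40,0],[0,0,0],[0,0,0]],"turn":[0,0,0,0,0,0,0,0,0,0,0,0]}'
python3 - <<'E'
from h import *
im=snapshot("top");print(plate(im,(214,141,262,205)))
cv2.imwrite("pics/t8.png",cv2.resize(im[110:280,160:370],None,fx=3.5,fy=3.5,interpolation=cv2.INTER_CUBIC)[...,::-1])
E
```

```text
t: 16.32
tcp_pos: [0.6035, -0.0518, 0.359]
tool_rot: [0.705, 0.709, 0.003, 0.005]
force: [0.7, 0.3, -0.4]
finger_gap: 0.001
gripper_force: 0.0
t: 17.82
tcp_pos: [0.3521, -0.4509, 0.3523]
tool_rot: [0.705, 0.709, 0.001, -0.001]
force: [0.6, 1.3, 0.4]
finger_gap: -0.001
gripper_force: 0.0
(((0.5841038227081299, 0.07580118626356125), 0.10553421080112457), ((0.6000729203224182, 0.07778839766979218), (0.11823859065771103, 0.19971202313899994), 84.19791412353516))
```

View pics/t8.png

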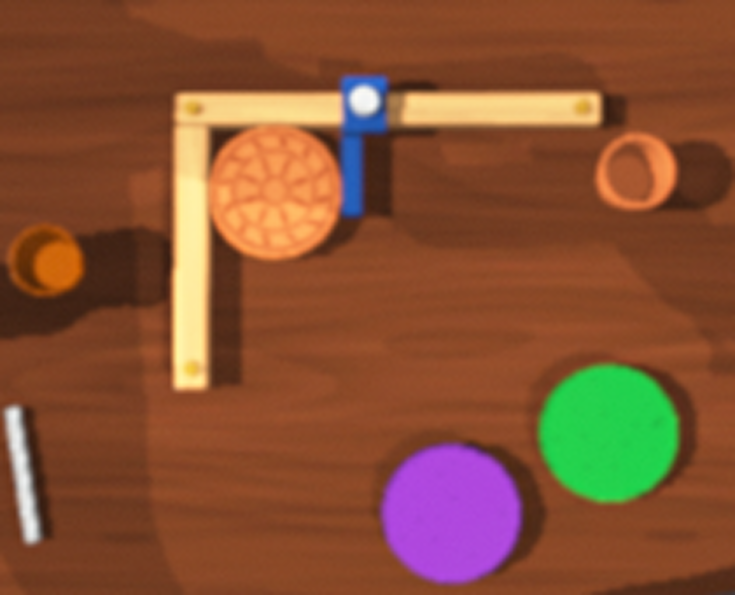

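The plate touches both battens (its centre at crop (276,192)), the dog is against its edge at (345,190), and nothing else in view has moved. The circle fit here merged with the battens, so I disregard it. Handing in.

```bash
python3 -c "
from station import *
print(sign_off())"
```

```text
the job is handed in; nothing more can be done
None
```

The job is handed in after about 18 s of robot time, with no verdict shown: the plate sits in the corner against both battens, the dog is pressed up to its edge, the arm is clear, and nothing else in the final view had moved.

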